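# Fetch a hemmed-in plaster cast from its case pan and clamp it on the surveying table

## Robot

A 6-joint arm with a two-finger parallel gripper is mounted at the origin on a cart in front of the work surface, level with it; the furniture and walls round the work are solid. World frame = base frame: x ahead of the robot, y to its left, z up, the work surface at z = 0. Lengths are in mm, angles in degrees, forces in N, time in s.
With the tool pointing down it reaches from about 350 to 850 mm from the base axis. Payload 8.1 kg.
Tool frame: the origin (TCP) lies between the finger pads; the fingertips stand 25 mm ahead of it and the grasp point (between the pads) lies 6 mm ahead of it (r.tcp_to_tips is the distance from the TCP to the fingertips, in mm); z points along the fingers, y is the line along which they close (so a half turn about z gives the same grasp; the last joint's range is limited). The gripper opens to 85 mm and grips with 20 to 120 N. Pads are 22 mm wide; open, the fingers measure 114 mm over their backs; the gripper's body (76 mm by 85 mm) begins 54 mm behind the grasp point. The pads swing forward as they close: fully open they stand 13 mm farther back than shut.
Start: joints at [-80.065, 7.471, 85.268, -0, 87.261, -4.893], TCP at [153.573, -580.018, 256.292] pointing down, gripper open.
Joint ranges: [-169.43, 169.43], [-51.17, 129.36], [1.28, 143.12], [-76.62, 256.62], [0, 156.53], [-152.29, 152.29]. Speed limits (degrees/s): [136.94, 136.94, 159.86, 180, 180, 180].

## Interface

Orientations are given as [roll, pitch, yaw] about the fixed x, y, z axes, in that order (R = Rz(yaw) Ry(pitch) Rx(roll)).
In Python, from bench import r gives the robot as it stands.
- The arm moves only by the tool apply_moves, never from a script. Its arguments are lists of equal length, an entry for each row: "angular": the turn, a rotation vector about the world's x, y, z in units of 8 degrees (1.0 is 8 degrees), a list of three; "travel": the shift along the world's x, y, z in units of 40 mm (1.0 is 40 mm), a list of three; "jaw": the opening, from 0 (shut) to 1 (fully open). A call has 1 to 20 rows; each row shifts and turns the commanded pose from where the row before left it; what a row does not reach is not made up. A row lasts 1/8 s, in which the tool goes at most 62.5 mm and 10.7 degrees, less where a joint would pass 70% of its speed; a pose out of reach is approached as far as the arm can. A call is refused whole if a number of a shift passes 1 or a number of a turn 1, either way. A call with a gripper value outside its range is refused whole. The fingers move at their own pace and stop on an object; "force" is the grip in N (left out, the last holds). Time passes only in rows, so rows that do not move let the fingers close. It gives the time, the measured TCP pose, the force, the opening and the grip force at its end, in the units of the state.
- r.sense(): the state, without advancing time (a new reading comes with each control period).
- r.snapshot(name): name is "scene" or "top" or "wrist"; returns a dict with "color" (420x560x3 uint8, red, green, blue), "fx", "fy", "cx", "cy" (pixels), "R" (3x3) and "t" (3): a world point X has camera coordinates R X + t; the wrist camera has in their place "mount" (4x4, takes a point from camera to tool coordinates, whose origin is the TCP and whose axes are the flange's). Camera axes: x right, y down, z forward; pixel columns grow to the right and rows downward; lengths in mm; the calibration is good to about 2 mm. A picture is of the moment at which its call begins: read the wrist's pose just before it. There is no depth.
- r.hand_in(): hands the job in; it is judged then, once.
The state is a dict: "time": time; "joint_pos": joint angles; "qd": joint speeds; "joint_efforts": joint torques, N m; "tool_pos": TCP position; "tcp_rot": TCP orientation; "ft_force": force on the tool from outside, world axes, zero at the start; "wrist_torque": the same for the moment, N m; "finger_gap": finger opening in mm; "grip_force": force on a finger pad.
Only numpy, scipy, OpenCV 4.12 (cv2) and the standard library are available. Lean on these libraries where they do the work, as an engineer would, in place of code of your own. Each camera call takes 0.05 s, during which the arm holds its last target. There are 200 camera calls.

## Task

The plaster cast at the back of the grey case pan is wanted for surveying, but three bottles stand close around it. First clear all three bottles out of the pan and stand them upright in the steel tray; then fetch the cast, set it down flat, teeth up, between the jaws of the cast table with its long side running from jaw to jaw, and slide the movable jaw up tight so that the cast is held against the fixed jaw. Finally stand every bottle upright back in the pan where it stood at the start.

Things in the scene. Friction and masses are not known exactly. Their poses are not given: they have to be found in the camera images.
- monomer_bottle_center (a point): in the pan: brown round bottle with white cap, the tallest: 115 mm tall, straight body 52 mm across up to 80 mm above its underside, narrowing to a cap 29 mm across (top 16 mm). Grip the body about 72 mm above its underside: the cap then stands only 43 mm above the grip. This point is on its axis, 57.5 mm above its underside. z up. About 160 g
- dropper_vial_center (a point): in the pan: white round bottle with black cap: 104 mm tall, straight body 46 mm across up to 68 mm above its underside, narrowing to a cap 26 mm across (top 19 mm). Grip the body about 60 mm above its underside, clear over the cast. This point is on its axis, 52 mm above its underside. z up. About 120 g
- oil_bottle_center (a point): in the pan: cream-coloured slim bottle with pale cap: 92 mm tall; grip its body (41 mm across to the eye, closes to about 37 mm) about 60 mm above its underside, clear over the cast, not the cap. This point is on its axis, 46 mm above its underside. z up. About 110 g
- cast_center (a point): pale grey plaster dental cast in the pan, teeth up: base 52 mm along its x and 68 mm along its y at the widest (near its middle; the ends are 58 and 40 mm wide), base 18 mm high, 32 mm with the teeth. This point is at its middle, 16 mm above its underside. Grip the base across its x (52 mm). It lies only 5 to 20 mm behind the bottles, so no finger fits between them. About 140 g
- case_pan: grey open plastic pan, fixed, 186 mm along its x, 222 mm along its y, rim 34 mm high; inner floor 4 mm above the bench. Origin: middle of its underside; at the start the bottles stand on the -x (robot's) side of the cast in it
- steel_tray: shallow plain steel tray, fixed, 220 mm along its x, 110 mm along its y, rim 16 mm high, walls 2.5 mm, inner floor 2.5 mm above the bench. Origin: middle of its underside. Room for the three bottles in a row along its x, 66 mm apart. It stands to the left or to the right of the pan
- cast_seat (a point): the cast table: a fixed metal surveying table with two jaws, on the other side of the pan. This point is the middle of the seat on the top face of its plate (40 mm above the bench; plate 66 mm wide in y). x runs from the movable jaw (on -x) to the fixed jaw, whose face is at x = +45 mm, 50 mm wide and 14 mm high. The cast lies here with its own y (68 mm) along this x, either way round
- jaw_tab (a point): middle of the upright thumb tab of the movable jaw, 8 mm thick (x), 18 mm wide (y), its top 10 mm above this point; the jaw below it is 36 mm wide and 14 mm high, with its clamping face 6 mm to the +x side of this point. A small knurled screw sticks out 13 mm to -x under the tab, 21 mm below this point. Push the tab or pinch it across its 18 mm from above and move it
- clamp_jaw (a joint): travel of the movable jaw along the seat's +x, in m: 0 = open (90 mm between the jaws), 0.022 = against a 68 mm cast that touches the fixed jaw. It slides with about 1.5 N friction and stays where it is left

How it is judged:
By the outcome, as a careful person would: the job done as asked, in the order asked, and still so for the second after the job is handed in, with the robot touching nothing.
It also fails if it takes over 144 s, if anything falls off the work surface, if the arm or the gripper's body presses on something with over 40 N, if the wrist force passes 120 N, or if a joint passes its speed limit or range.

## Working session

There is one attempt and no reset: what is moved stays moved. The work goes in short steps, Python scripts to look and compute and a tool call to move; the robot and the scene stay as the last step left them, time stands still between calls to the robot, and variables do not carry over. Pictures are saved under pics/ and viewed, at most 14 in all, crops included, and the job is handed in when it is done.

Besides the shell and the picture viewer there is one more tool, called after ">>>" in YAML: its name, and indented under it one key for each argument. apply_moves: Moves the arm, as the interface text tells. Its arguments: {"type":"object","properties":{"angular":{"type":"array"},"travel":{"type":"array"},"jaw":{"type":"array"},"force":{"type":"number"}},"required":["angular","travel","jaw"]}

```bash
mkdir -p pics; ls; python3 - <<'E'
from bench import r
import cv2,json
s=r.sense();print(s)
for n in("scene","top"):
    d=r.snapshot(n);cv2.imwrite(f"pics/{n}0.png",d["color"][:,:,::-1]);import numpy as np;np.save(f"{n}0.npy",d,allow_pickle=True)
    print(n,{k:np.round(d[k],3).tolist() for k in d if k!="color"})
E
```

```text
pics
{'time': 0.0, 'joint_pos': array([-8.00671091e+01,  7.51441191e+00,  8.53309968e+01, -1.55085232e-03,
        8.72611577e+01, -4.89256681e+00]), 'qd': array([ 0.00132001, -0.07166846, -0.028831  , -0.05144474,  0.1355301 ,
       -0.0100744 ]), 'joint_efforts': array([-2.43074101e-03, -5.69389558e+01, -5.00560391e+01, -1.95420785e-04,
        1.46358131e-02, -4.30274918e-05]), 'tool_pos': array([ 153.45399291, -579.51372752,  255.2351848 ]), 'tcp_rot': array([-1.79893690e+02, -7.54549932e-03,  1.48255263e+01]), 'ft_force': array([ 0.18310175, -0.88578212, -0.29013466]), 'wrist_torque': array([0.00351585, 0.00117141, 0.0331654 ]), 'grip_force': 0.0, 'finger_gap': 85.53777084699716}
scene {'fx': 453.388, 'fy': 453.388, 'cx': 279.125, 'cy': 214.302, 'R': [[-0.757, -0.654, 0.006], [-0.416, 0.473, -0.777], [0.505, -0.59, -0.63]], 't': [386.249, 260.048, 846.63]}
top {'fx': 525.606, 'fy': 525.606, 'cx': 283.529, 'cy': 207.89, 'R': [[-0.03, -0.999, -0.024], [-0.986, 0.034, -0.162], [0.163, 0.018, -0.987]], 't': [27.204, 500.656, 1479.365]}
```

View pics/scene0.png

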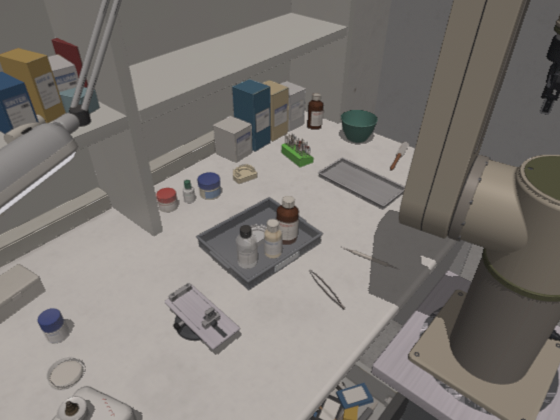

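View pics/top0.png

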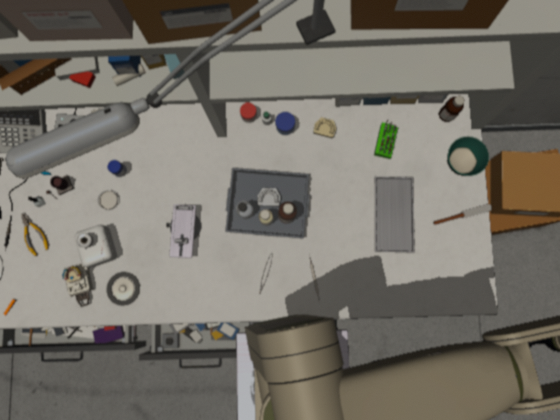

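The scene view shows the pan (260,240) with white, cream and brown bottles at (247,247), (273,240) and (288,222), the cast behind them, the cast table at (203,318) and the tray at (362,182). In the top view the pan is at (269,203), the tray at (394,214), the table at (183,231) and the cast at (268,195). I'll get coarse positions from these, then use the wrist camera.

```bash
cat > h.py <<'E'
import numpy as np,cv2
from scipy.spatial.transform import Rotation as Ro
from bench import r
def load(n): return np.load(n+".npy",allow_pickle=True).item()
def snap(n,f):
    s=r.sense(); d=dict(r.snapshot(n))
    if n=="wrist":
        M=np.array(d["mount"]); Rt=Ro.from_euler("xyz",s["tcp_rot"],degrees=True).as_matrix()
        Rw=Rt@M[:3,:3]; o=Rt@M[:3,3]+s["tool_pos"]
        d["R"]=Rw.T; d["t"]=-Rw.T@o
    np.save(f+".npy",d,allow_pickle=True); cv2.imwrite(f"pics/{f}.png",d["color"][:,:,::-1]); return d
def ray(d,u,v):
    R=np.array(d["R"]); o=-R.T@np.array(d["t"]); w=R.T@np.array([(u-d["cx"])/d["fx"],(v-d["cy"])/d["fy"],1]); return o,w/np.linalg.norm(w)
def onz(d,u,v,z):
    o,w=ray(d,u,v); return o+w*(z-o[2])/w[2]
def tri(*obs):  # (d,u,v)...
    A=np.zeros((3,3));b=np.zeros(3);L=[]
    for d,u,v in obs:
        o,w=ray(d,u,v);P=np.eye(3)-np.outer(w,w);A+=P;b+=P@o;L.append((o,w))
    X=np.linalg.solve(A,b); return X,[np.linalg.norm(np.cross(X-o,w)) for o,w in L]
def proj(d,X):
    c=np.array(d["R"])@X+np.array(d["t"]); return c[0]/c[2]*d["fx"]+d["cx"],c[1]/c[2]*d["fy"]+d["cy"]
E
python3 - <<'E'
from h import *
np.set_printoptions(precision=1,suppress=True)
t=load("top0");s=load("scene0")
for n,u,v,z in[("pan",269,203,34),("tray",394,214,16),("table",183,231,40),("cast",268,196,36),("white",245,209,108),("cream",266,216,96),("brown",288,210,119),("base tl",231,170,34),("tr",310,174,34),("br",305,236,34),("bl",227,232,34),("traytl",376,178,16),("traytr",411,178,16),("br",413,251,16),("bl",376,249,16)]: print(n,onz(t,u,v,z))
for n,a,b in[("brown",(288,209),(289,200)),("white",(244,208),(245.5,231)),("cream",(266,216),(273,224))]: print(n,tri((t,*a),(s,*b)))
d=r.snapshot("wrist");print(d["mount"],d["fx"],d["cx"],d["cy"])
E
```

```text
pan [518.3  53.   34. ]
tray [ 476.3 -310.6   16. ]
table [443.8 303.3  40. ]
cast [538.8  55.3  36. ]
white [490.8 116.5 108. ]
cream [471.   59.4  96. ]
brown [482.2  -2.5 119. ]
base tl [620.9 162.5  34. ]
tr [600.5 -69.6  34. ]
br [418.4 -48.2  34. ]
bl [437.4 176.7  34. ]
traytl [ 585.6 -264.6   16. ]
traytr [ 581.9 -367.4   16. ]
br [ 366.6 -358.2   16. ]
bl [ 375.8 -252.2   16. ]
brown (array([485.1,  -2.8, 115.1]), [np.float64(0.4873613506969247), np.float64(0.48736135069697084)])
white (array([497.6, 121.7,  96.4]), [np.float64(2.398664592024501), np.float64(2.3986645920247107)])
cream (array([473.6,  60.9,  90.7]), [np.float64(2.106849515846677), np.float64(2.1068495158467826)])
[[  -0.    -1.    -0.3   78.3]
 [   1.    -0.    -0.    -0.5]
 [  -0.    -0.3    1.  -116.8]
 [   0.     0.     0.     1. ]] 308.3758397198175 278.63307973022535 208.11105283350932
```

>>> apply_moves:
  angular:
    - [0, 0, 0.97]
    - [0, 0, 0.97]
    - [0, 0, 0.97]
    - [0, 0, 0.97]
    - [0, 0, 0.97]
    - [0, 0, 0.97]
    - [0, 0, 0.97]
    - [0, 0, 0.97]
    - [0, 0, 0.97]
    - [0, 0, 0]
  travel:
    - [0.82, 0.81, 0.15]
    - [0.82, 0.81, 0.15]
    - [0.82, 0.81, 0.15]
    - [0.82, 0.81, 0.15]
    - [0.82, 0.81, 0.15]
    - [0.82, 0.81, 0.15]
    - [0.82, 0.81, 0.15]
    - [0.82, 0.81, 0.15]
    - [0.82, 0.81, 0.15]
    - [0, 0, 0]
  jaw: [1, 1, 1, 1, 1, 1, 1, 1, 1, 1]

```text
time: 1.4
tool_pos: [450.6, -286.2, 310.6]
tcp_rot: [180.0, -0.0, 85.0]
ft_force: [-0.0, -0.5, -0.2]
finger_gap: 85.6
grip_force: 0.0
```

```bash
python3 - <<'E'
from h import *
np.set_printoptions(precision=1,suppress=True)
d=snap("wrist","w_tray"); s=r.sense(); print(s["time"],s["tool_pos"],s["tcp_rot"],s["joint_pos"])
print(tri((load("top0"),135,118),(load("scene0"),68,135)))
E
```

```text
1.45 [ 449.5 -287.4  310.2] [-180.    -0.    84.8] [-38.1  -3.8  91.2  -0.   92.6 -32.9]
(array([676.9, 350.1, 356.5]), [np.float64(0.02673681815936746), np.float64(0.02673681815933362)])
```

>>> apply_moves:
  angular:
    - [0, 0, 0]
    - [0, 0, 0]
    - [0, 0, 0]
    - [0, 0, 0]
    - [0, 0, 0]
    - [0, 0, 0]
    - [0, 0, 0]
    - [0, 0, 0]
    - [0, 0, 0]
    - [0, 0, 0]
  travel:
    - [0.1, 1, 0.1]
    - [0.1, 1, 0.1]
    - [0.1, 1, 0.1]
    - [0.1, 1, 0.1]
    - [0.1, 1, 0.1]
    - [0.1, 1, 0.1]
    - [0.1, 1, 0]
    - [0.1, 1, 0]
    - [0, 0, 0]
    - [0, 0, 0]
  jaw: [1, 1, 1, 1, 1, 1, 1, 1, 1, 1]

```text
time: 2.7
tool_pos: [480.6, 30.5, 334.0]
tcp_rot: [-180.0, 0.0, 84.6]
ft_force: [-0.1, 0.1, 0.2]
finger_gap: 85.5
grip_force: 0.0
```

```bash
python3 -c "
from h import *
snap('wrist','w_pan1')"
```

>>> apply_moves:
  angular:
    - [0, 0, 0]
    - [0, 0, 0]
    - [0, 0, 0]
    - [0, 0, 0]
    - [0, 0, 0]
  travel:
    - [0, 0.9, 0]
    - [0, 0.9, 0]
    - [0, 0.9, 0]
    - [0, 0, 0]
    - [0, 0, 0]
  jaw: [1, 1, 1, 1, 1]

```text
time: 3.38
tool_pos: [481.0, 138.3, 334.1]
tcp_rot: [-180.0, 0.0, 84.6]
ft_force: [-0.4, 0.4, 0.2]
finger_gap: 85.1
grip_force: 0.0
```

```bash
python3 -c "
from h import *
snap('wrist','w_pan2')"
```

>>> apply_moves:
  angular:
    - [0, 0, 0]
    - [0, 0, 0]
    - [0, 0, 0]
    - [0, 0, 0]
    - [0, 0, 0]
    - [0, 0, 0]
  travel:
    - [-0.2, 1, 0]
    - [-0.2, 1, 0]
    - [-0.2, 1, 0]
    - [-0.2, 1, 0]
    - [0, 0, 0]
    - [0, 0, 0]
  jaw: [1, 1, 1, 1, 1, 1]

```text
time: 4.18
tool_pos: [449.3, 298.3, 334.2]
tcp_rot: [180.0, 0.0, 84.6]
ft_force: [0.2, 0.1, 0.1]
finger_gap: 85.4
grip_force: 0.0
```

```bash
python3 - <<'E'
from h import *
d=snap('wrist','w_tab1')
a=[cv2.imread(f"pics/{n}.png") for n in("w_pan1","w_pan2","w_tab1","w_tray")]
cv2.imwrite("pics/m1.png",cv2.resize(np.vstack([np.hstack(a[:2]),np.hstack(a[2:])]),(800,600)))
E
```

```text
(no output)
```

View pics/m1.png

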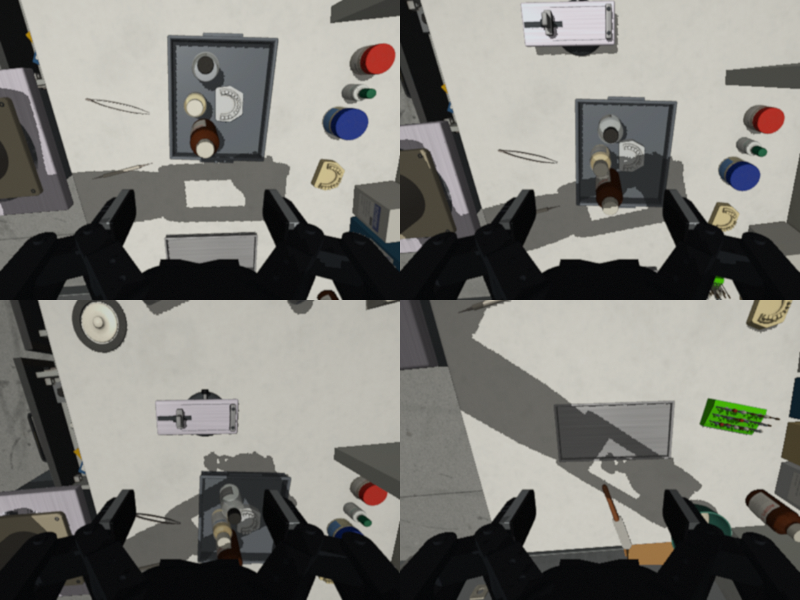

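The montage (half-scaled) shows the pan with white, cream and brown bottles and cast in both pan views. The table has its tab on the robot side (-x) and its fixed jaw on the far side. The tray is empty. I'll enlarge crops for pixel detail.

```bash
python3 - <<'E'
import cv2,numpy as np
def crop(n,u,v,w,h,k):
    im=cv2.imread(f"pics/{n}.png")[v:v+h,u:u+w]; im=cv2.resize(im,None,fx=k,fy=k,interpolation=cv2.INTER_CUBIC); im=cv2.convertScaleAbs(im,alpha=1.3)
    for x in range((-u)%20,w,20): cv2.line(im,(x*k,0),(x*k,6),(0,0,255),1);cv2.putText(im,str(u+x),(x*k,16),0,.35,(0,0,255),1)
    for y in range((-v)%20,h,20): cv2.line(im,(0,y*k),(6,y*k),(0,0,255),1);cv2.putText(im,str(v+y),(8,y*k+4),0,.35,(0,0,255),1)
    return im
cv2.imwrite("pics/c1.png",np.hstack([crop("w_pan1",230,44,160,190,3)[:560],np.zeros((560,4,3),np.uint8),crop("w_pan2",236,130,105,190,3)[:560]]))
a=crop("w_tab1",205,120,140,72,4);b=crop("w_pan2",160,0,160,80,4)[:, :560]
cv2.imwrite("pics/c2.png",np.vstack([a,b]))
E
```

```text
(no output)
```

View pics/c1.png

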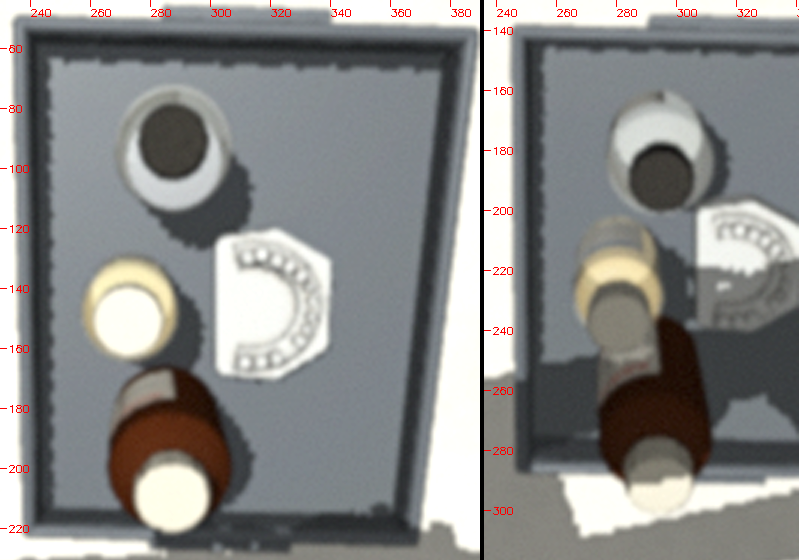

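View pics/c2.png

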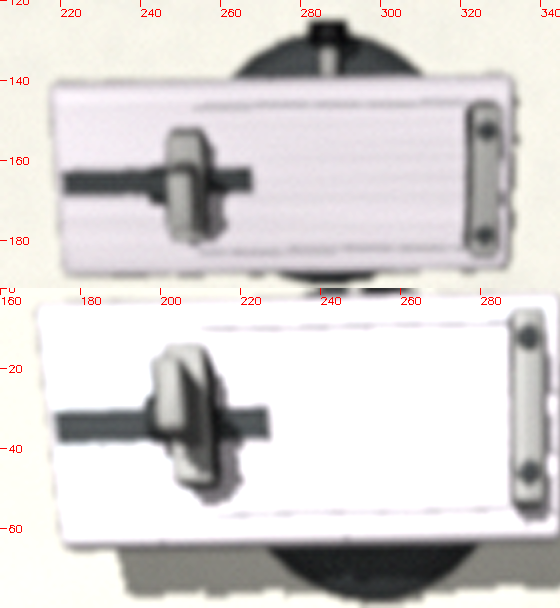

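>>> apply_moves:
  angular:
    - [0, 0, 0]
    - [0, 0, 0]
    - [0, 0, 0]
    - [0, 0, 0]
    - [0, 0, 0]
  travel:
    - [0.2, -0.2, -0.9]
    - [0.2, -0.2, -0.9]
    - [0.2, -0.2, -0.9]
    - [0, 0, 0]
    - [0, 0, 0]
  jaw: [1, 1, 1, 1, 1]

```text
time: 4.85
tool_pos: [473.4, 275.3, 228.0]
tcp_rot: [179.9, -0.1, 84.6]
ft_force: [-1.2, 0.1, 0.6]
finger_gap: 85.4
grip_force: 0.0
```

```bash
python3 - <<'E'
from h import *
np.set_printoptions(precision=1,suppress=True)
snap("wrist","w_tab2")
im=cv2.imread("pics/w_tab2.png")
cv2.imwrite("pics/tab2.png",cv2.resize(im[80:280,150:410],None,fx=3,fy=3,interpolation=cv2.INTER_CUBIC))
a,b,t,s,tb,tr=[load(n) for n in("w_pan1","w_pan2","top0","scene0","w_tab1","w_tray")]
for n,p,q in[("white",(288,91.3),(295,189.3)),("cream",(272.7,151),(281.3,236)),("brown",(287.7,207.7),(294,288))]:
    X,e=tri((a,*p),(b,*q)); print(n,X,np.array(e),"top",np.array(proj(t,X)),"scene",np.array(proj(s,X)))
print("cast")
for u,v,z in[(302,124.7,4),(304,168.7,22),(322.7,120.7,22),(322.7,170.3,22),(340.3,131.3,22),(340.3,158.3,22),(302,147,4),(340.3,145,22)]: print(u,v,onz(a,u,v,z))
print("plate")
for u,v in[(218,141),(333.7,139),(332.5,186.5),(221,188.5)]: print(onz(tb,u,v,40))
print("face",[onz(tb,322,v,54) for v in(146,164.7,184)])
print("tri plate",[tri((tb,*p),(b,*q)) for p,q in[((218,141),(169.5,2)),((221,188.5),(177,64)),((487/4+205,130/4+120),(528/4+160,(338-288)/4)),((485/4+205,234/4+120),(529/4+160,(473-288)/4))]])
E
```

```text
white [498.6 125.6 100.8] [0.3 0.3] top [241.9 206.8] scene [244.9 230.3]
cream [476.2  63.   88.5] [0.3 0.3] top [264.8 214.6] scene [272.4 224.9]
brown [487.   -1.2 108.8] [0.4 0.4] top [287.5 208.9] scene [287.6 202.2]
cast
302 124.7 [517.7  84.6   4. ]
304 168.7 [515.   25.8  22. ]
322.7 120.7 [544.4  88.2  22. ]
322.7 170.3 [541.   21.1  22. ]
340.3 131.3 [567.4  72.1  22. ]
340.3 158.3 [566.2  35.6  22. ]
302 147 [515.5  53.9   4. ]
340.3 145 [566.8  53.8  22. ]
plate
[373.3 344.2  40. ]
[524.1 332.5  40. ]
[519.9 268.9  40. ]
[367.5 280.5  40. ]
face [array([506.7, 326.7,  54. ]), array([505.4, 302.8,  54. ]), array([504.1, 277.2,  54. ])]
tri plate [(array([373.9, 344.4,  41.8]), [np.float64(0.24295914097535268), np.float64(0.2429591409751705)]), (array([367.9, 280.1,  37.7]), [np.float64(0.9029923123119443), np.float64(0.9029923123118639)]), (array([512.4, 317.8,  53.1]), [np.float64(0.013597002268955282), np.float64(0.013597002268929775)]), (array([510.1, 283.8,  52.9]), [np.float64(0.12131332091801768), np.float64(0.12131332091774204)])]
```

View pics/tab2.png

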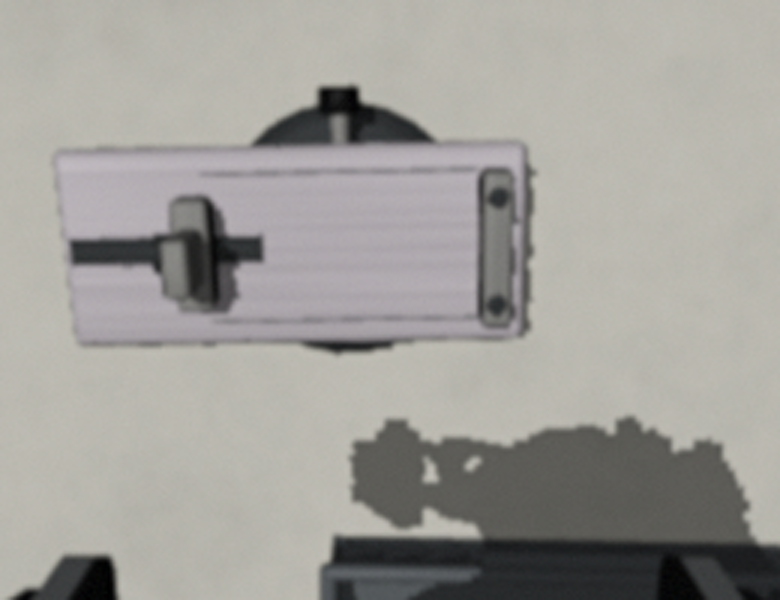

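The table close-up shows the movable jaw at crop (195,255), its tab top at about (177,263), and the fixed jaw face at x≈480. The plate is rotated about -5°.

```bash
python3 - <<'E'
from h import *
np.set_printoptions(precision=1,suppress=True)
a,b,t,s,tb,t2,tr=[load(n) for n in("w_pan1","w_pan2","top0","scene0","w_tab1","w_tab2","w_tray")]
for n,p,q,z in[("white",(288,91.3),(295,189.3),108),("cream",(272.7,151),(281.3,236),96),("brown",(287.7,207.7),(294,288),119)]:
    print(n,onz(a,*p,z),onz(b,*q,z),tri((a,*p),(b,*q),(s,*{"white":(245.5,231),"cream":(273,224),"brown":(289,201)}[n]),(t,*{"white":(244,208),"cream":(266,216),"brown":(288,209)}[n]))[0])
c=lambda x,y:(150+x/3,80+y/3)
print("plate",[onz(t2,*c(*p),40) for p in[(57,152),(526,146),(518,336),(82,345)]])
print("facetop",[onz(t2,*c(*p),54) for p in[(479,172),(479,325)]])
print("jaw top right edge",[onz(t2,*c(*p),54) for p in[(208,198),(215,308)]],"tabtop",[onz(t2,*c(*p),78) for p in[(160,237),(188,233),(192,297),(166,298)]])
# tab top triangulate between tab1 and tab2 using near(-y,-x) corner etc
g=lambda x,y:(205+x/4,120+y/4)
h=lambda x,y:(160+x/4,(y-288)/4)
print("tab",tri((b,*h(152,360)),(t2,*c(160,237))),tri((b,*h(164,432)),(t2,*c(166,298))),tri((b,*h(184,426)),(t2,*c(192,297))))
# tray edges by threshold in w_tray full picture
im=tr["color"];print(im.shape)
P=lambda x,y:((x-400)*1.4,(y-300)*1.4)
for p in[(556,404),(675,401),(673,458),(558,461)]: print("tray",onz(tr,*P(*p),16))
E
```

```text
white [498.6 125.2 108. ] [498.1 127.4 108. ] [498.  123.5  96.6]
cream [476.2  63.9  96. ] [476.8  66.1  96. ] [475.2  61.7  88.7]
brown [487.4   2.1 119. ] [486.7   5.3 119. ] [486.5  -2.1 110.1]
plate [array([373.8, 344. ,  40. ]), array([523.4, 331.6,  40. ]), array([517.7, 269.1,  40. ]), array([369.3, 280.1,  40. ])]
facetop [array([506.7, 326.2,  54. ]), array([503.6, 277.9,  54. ])]
jaw top right edge [array([422.5, 326.3,  54. ]), array([419.4, 291.6,  54. ])] tabtop [array([411.8, 318.9,  78. ]), array([420. , 319.3,  78. ]), array([418.2, 300.6,  78. ]), array([410.6, 301.1,  78. ])]
tab (array([409.8, 317.9,  70.2]), [np.float64(0.05213239493341002), np.float64(0.05213239493319296)]) (array([409.9, 300. ,  73. ]), [np.float64(0.6405131926004812), np.float64(0.6405131926004621)]) (array([417.2, 300.2,  75.6]), [np.float64(0.459048667509429), np.float64(0.4590486675095023)])
(420, 560, 3)
tray [ 374.2 -246.4   16. ]
tray [ 592.4 -260.3   16. ]
tray [ 590.4 -371.9   16. ]
tray [ 361.6 -358.1   16. ]
```

>>> apply_moves:
  angular:
    - [0, 0, 0]
    - [0, 0, 0]
    - [0, 0, 0]
    - [0, 0, 0]
    - [0, 0, 0]
    - [0, 0, 0]
    - [0, 0, 0]
    - [0, 0, 0]
    - [0, 0, 0]
  travel:
    - [0.05, -0.98, -0.1]
    - [0.05, -0.98, -0.1]
    - [0.05, -0.98, -0.2]
    - [0.05, -0.98, -0.2]
    - [0.05, -0.98, -0.2]
    - [0.05, -0.98, -0.2]
    - [0.05, -0.98, -0.2]
    - [0, 0, 0]
    - [0, 0, 0]
  jaw: [1, 1, 1, 1, 1, 1, 1, 1, 1]

```text
time: 6.02
tool_pos: [487.7, 1.6, 180.0]
tcp_rot: [179.9, -0.0, 84.6]
ft_force: [-0.5, 1.2, -0.6]
finger_gap: 85.2
grip_force: 0.0
```

```bash
python3 - <<'E'
from h import *
print(r.tcp_to_tips,[x for x in dir(r) if x[0]!="_"])
d=snap("wrist","w_b1"); s=r.sense(); print(s["tool_pos"],s["tcp_rot"]); s=r.sense(); print(s["tool_pos"])
E
```

```text
25.0 ['PlanningError', 'hand_in', 'sense', 'snapshot', 'tcp_to_tips']
[487.58308116   1.91399794 179.76641562] [ 1.79867274e+02 -2.15801672e-02  8.46988499e+01]
[487.58308116   1.91399794 179.76641562]
```

>>> apply_moves:
  angular:
    - [0, 0, 0]
    - [0, 0, 0]
    - [0, 0, 0]
    - [0, 0, 0]
    - [0, 0, 0]
    - [0, 0, 0]
    - [0, 0, 0]
    - [0, 0, 0]
    - [0, 0, 0]
  travel:
    - [0, -0.08, -0.8]
    - [0, 0, -0.8]
    - [0, 0, -0.6]
    - [0, 0, -0.25]
    - [0, 0, 0]
    - [0, 0, 0]
    - [0, 0, 0]
    - [0, 0, 0]
    - [0, 0, 0]
  jaw: [1, 1, 1, 1, 1, 0.4, 0.4, 0.4, 0.4]
  force: 30

```text
time: 7.2
tool_pos: [487.6, -2.2, 81.7]
tcp_rot: [179.9, 0.0, 84.7]
ft_force: [-2.4, -0.3, 4.8]
finger_gap: 50.5
grip_force: 30.8
```

>>> apply_moves:
  angular:
    - [0, 0, 0]
    - [0, 0, 0]
    - [0, 0, -0.92]
    - [0, 0, -0.92]
    - [0, 0, -0.92]
    - [0, 0, -0.92]
    - [0, 0, -0.92]
    - [0, 0, -0.92]
    - [0, 0, -0.92]
    - [0, 0, -0.92]
    - [0, 0, -0.92]
    - [0, 0, -0.92]
    - [0, 0, -0.92]
    - [0, 0, -0.92]
    - [0, 0, 0]
    - [0, 0, 0]
  travel:
    - [0, 0, 0.6]
    - [0, 0, 0.9]
    - [0.13, -0.65, 0]
    - [0.13, -0.65, 0]
    - [0.13, -0.65, 0]
    - [0.13, -0.65, 0]
    - [0.13, -0.65, 0]
    - [0.13, -0.65, 0]
    - [0.13, -0.65, 0]
    - [0.13, -0.65, 0]
    - [0.13, -0.65, 0]
    - [0.13, -0.65, 0]
    - [0.13, -0.65, 0]
    - [0.13, -0.65, 0]
    - [0, 0, 0]
    - [0, 0, 0]
  jaw: [0.4, 0.4, 0.4, 0.4, 0.4, 0.4, 0.4, 0.4, 0.4, 0.4, 0.4, 0.4, 0.4, 0.4, 0.4, 0.4]

```text
time: 9.2
tool_pos: [549.0, -313.6, 140.2]
tcp_rot: [-180.0, 0.0, -3.6]
ft_force: [0.2, -0.1, -1.2]
finger_gap: 50.7
grip_force: 32.1
```

```bash
python3 - <<'E'
from h import *
d=snap("wrist","w_b2"); snap("top","top1");s=r.sense(); print(s["tool_pos"],s["tcp_rot"],s["joint_pos"],s["finger_gap"])
a=[cv2.imread(f"pics/{n}.png") for n in("w_b2","top1")]
cv2.imwrite("pics/m2.png",cv2.resize(np.hstack(a),(800,300)))
E
```

```text
[ 549.10463793 -313.17206295  140.30280787] [-1.79978539e+02  1.11604250e-02 -3.55036307e+00] [-3.43501578e+01  1.68849732e+01  8.68447791e+01  1.30929565e-02
  7.62908236e+01  5.91971021e+01] 50.30533262525189
```

View pics/m2.png

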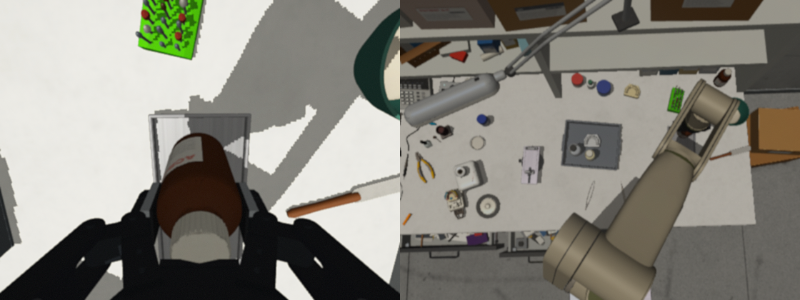

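The bottle is held upright over the tray and inside its walls, so I'll set it down.

>>> apply_moves:
  angular:
    - [0, 0, 0]
    - [0, 0, 0]
    - [0, 0, 0]
    - [0, 0, 0]
    - [0, 0, 0]
  travel:
    - [0, 0, -0.6]
    - [0, 0, -0.5]
    - [0, 0, -0.25]
    - [0, 0, -0.12]
    - [0, 0, 0]
  jaw: [0.4, 0.4, 0.4, 0.4, 0.4]

```text
time: 9.93
tool_pos: [549.3, -314.0, 81.6]
tcp_rot: [180.0, -0.0, -3.6]
ft_force: [0.2, 0.2, -1.2]
finger_gap: 50.4
grip_force: 32.1
```

>>> apply_moves:
  angular:
    - [0, 0, 0]
    - [0, 0, 0]
    - [0, 0, 0]
    - [0, 0, 0]
    - [0, 0, 0]
    - [0, 0, 0]
    - [0, 0, 0]
  travel:
    - [0, 0, -0.03]
    - [0, 0, 0]
    - [0, 0, 0]
    - [0, 0, 0]
    - [0, 0, 0.5]
    - [0, 0, 1]
    - [0, 0, 1]
  jaw: [0.4, 0.7, 0.9, 1, 1, 1, 1]

```text
time: 10.8
tool_pos: [549.3, -314.1, 182.9]
tcp_rot: [180.0, -0.0, -3.7]
ft_force: [0.9, -0.2, -0.6]
finger_gap: 85.3
grip_force: 0.0
```

>>> apply_moves:
  angular:
    - [0, 0, 0.92]
    - [0, 0, 0.92]
    - [0, 0, 0.92]
    - [0, 0, 0.92]
    - [0, 0, 0.92]
    - [0, 0, 0.92]
    - [0, 0, 0.92]
    - [0, 0, 0.92]
    - [0, 0, 0.92]
    - [0, 0, 0.92]
    - [0, 0, 0.92]
    - [0, 0, 0.92]
    - [0, 0, 0]
    - [0, 0, 0]
  travel:
    - [-0.106, 0.915, 0]
    - [-0.106, 0.915, 0]
    - [-0.106, 0.915, 0]
    - [-0.106, 0.915, 0]
    - [-0.106, 0.915, 0]
    - [-0.106, 0.915, 0]
    - [-0.106, 0.915, 0]
    - [-0.106, 0.915, 0]
    - [-0.106, 0.915, 0]
    - [-0.106, 0.915, 0]
    - [-0.106, 0.915, 0]
    - [-0.106, 0.915, 0]
    - [0, 0, 0]
    - [0, 0, 0]
  jaw: [1, 1, 1, 1, 1, 1, 1, 1, 1, 1, 1, 1, 1, 1]

```text
time: 12.55
tool_pos: [498.7, 125.0, 181.4]
tcp_rot: [179.9, 0.0, 84.6]
ft_force: [0.6, 0.3, 0.4]
finger_gap: 85.8
grip_force: 0.0
```

```bash
python3 - <<'E'
from h import *
snap("scene","sc2");s=r.sense(); print(s["time"],s["tool_pos"],s["tcp_rot"])
a=[cv2.imread(f"pics/{n}.png") for n in("w_b2","sc2")]
cv2.imwrite("pics/m3.png",cv2.resize(a[1][80:340,120:480],None,fx=1.7,fy=1.7))
E
```

```text
12.6 [498.67163444 124.61177285 181.14063312] [1.79936965e+02 6.28055288e-03 8.45903503e+01]
```

View pics/m3.png

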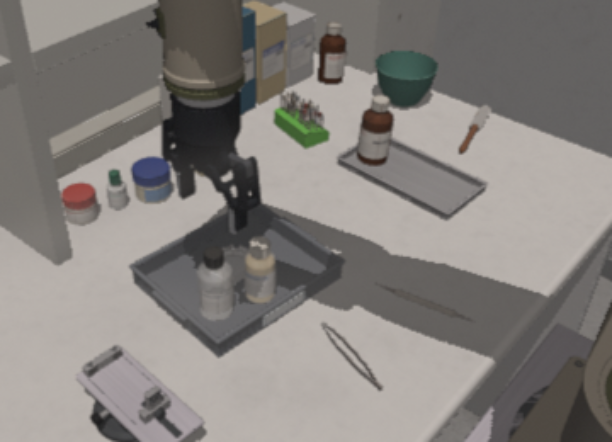

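Brown stands upright in the tray, and the gripper is over the white bottle (fingers at (185,190) and (240,215)). Lowering to grip.

>>> apply_moves:
  angular:
    - [0, 0, 0]
    - [0, 0, 0]
    - [0, 0, 0]
    - [0, 0, 0]
    - [0, 0, 0]
    - [0, 0, 0]
    - [0, 0, 0]
    - [0, 0, 0]
    - [0, 0, 0]
  travel:
    - [0, 0, -0.8]
    - [0, 0, -0.8]
    - [0, 0, -0.8]
    - [0, 0, -0.38]
    - [0, 0, 0]
    - [0, 0, 0]
    - [0, 0, 0]
    - [0, 0, 0]
    - [0, 0, 0]
  jaw: [1, 1, 1, 1, 1, 0.35, 0.35, 0.35, 0.35]
  force: 30

```text
time: 13.72
tool_pos: [499.4, 125.4, 70.7]
tcp_rot: [179.9, -0.0, 84.7]
ft_force: [-1.5, -0.2, 6.3]
finger_gap: 44.8
grip_force: 30.3
```

>>> apply_moves:
  angular:
    - [0, 0, 0]
    - [0, 0, 0]
    - [0, 0, 0]
    - [0, 0, -0.92]
    - [0, 0, -0.92]
    - [0, 0, -0.92]
    - [0, 0, -0.92]
    - [0, 0, -0.92]
    - [0, 0, -0.92]
    - [0, 0, -0.92]
    - [0, 0, -0.92]
    - [0, 0, -0.92]
    - [0, 0, -0.92]
    - [0, 0, -0.92]
    - [0, 0, -0.92]
    - [0, 0, 0]
    - [0, 0, 0]
  travel:
    - [0, 0, 0.75]
    - [0, 0, 1]
    - [0, 0, 1]
    - [-0.193, -0.897, 0]
    - [-0.193, -0.897, 0]
    - [-0.193, -0.897, 0]
    - [-0.193, -0.897, 0]
    - [-0.193, -0.897, 0]
    - [-0.193, -0.897, 0]
    - [-0.193, -0.897, 0]
    - [-0.193, -0.897, 0]
    - [-0.193, -0.897, 0]
    - [-0.193, -0.897, 0]
    - [-0.193, -0.897, 0]
    - [-0.193, -0.897, 0]
    - [0, 0, 0]
    - [0, 0, 0]
  jaw: [0.35, 0.35, 0.35, 0.35, 0.35, 0.35, 0.35, 0.35, 0.35, 0.35, 0.35, 0.35, 0.35, 0.35, 0.35, 0.35, 0.35]

```text
time: 15.85
tool_pos: [405.6, -304.9, 179.0]
tcp_rot: [-180.0, 0.0, -3.6]
ft_force: [1.0, 0.6, -0.5]
finger_gap: 45.0
grip_force: 31.4
```

>>> apply_moves:
  angular:
    - [0, 0, 0]
    - [0, 0, 0]
    - [0, 0, 0]
    - [0, 0, 0]
    - [0, 0, 0]
    - [0, 0, 0]
  travel:
    - [0, 0, -0.8]
    - [0, 0, -0.8]
    - [0, 0, -0.7]
    - [0, 0, -0.35]
    - [0, 0, -0.1]
    - [0, 0, 0]
  jaw: [0.35, 0.35, 0.35, 0.35, 0.35, 0.35]

```text
time: 16.6
tool_pos: [406.4, -305.4, 70.1]
tcp_rot: [180.0, -0.1, -3.6]
ft_force: [-0.2, -1.1, -0.8]
finger_gap: 44.6
grip_force: 30.8
```

>>> apply_moves:
  angular:
    - [0, 0, 0]
    - [0, 0, 0]
    - [0, 0, 0]
    - [0, 0, 0]
    - [0, 0, 0]
    - [0, 0, 0]
    - [0, 0, 0]
  travel:
    - [0, 0, -0.03]
    - [0, 0, 0]
    - [0, 0, 0]
    - [0, 0, 0]
    - [0, 0, 0.5]
    - [0, 0, 1]
    - [0, 0, 1]
  jaw: [0.35, 0.65, 0.9, 1, 1, 1, 1]

```text
time: 17.48
tool_pos: [405.3, -305.1, 168.6]
tcp_rot: [-180.0, 0.0, -3.7]
ft_force: [1.5, -0.8, -0.2]
finger_gap: 85.5
grip_force: 0.0
```

>>> apply_moves:
  angular:
    - [0, 0, 0.92]
    - [0, 0, 0.92]
    - [0, 0, 0.92]
    - [0, 0, 0.92]
    - [0, 0, 0.92]
    - [0, 0, 0.92]
    - [0, 0, 0.92]
    - [0, 0, 0.92]
    - [0, 0, 0.92]
    - [0, 0, 0.92]
    - [0, 0, 0.92]
    - [0, 0, 0.92]
    - [0, 0, 0]
    - [0, 0, 0]
  travel:
    - [0.145, 0.766, 0]
    - [0.145, 0.766, 0]
    - [0.145, 0.766, 0]
    - [0.145, 0.766, 0]
    - [0.145, 0.766, 0]
    - [0.145, 0.766, 0]
    - [0.145, 0.766, 0]
    - [0.145, 0.766, 0]
    - [0.145, 0.766, 0]
    - [0.145, 0.766, 0]
    - [0.145, 0.766, 0]
    - [0.145, 0.766, 0]
    - [0, 0, 0]
    - [0, 0, 0]
  jaw: [1, 1, 1, 1, 1, 1, 1, 1, 1, 1, 1, 1, 1, 1]

```text
time: 19.23
tool_pos: [475.1, 62.0, 167.8]
tcp_rot: [-180.0, 0.0, 84.6]
ft_force: [1.0, 0.5, 0.0]
finger_gap: 85.4
grip_force: 0.0
```

>>> apply_moves:
  angular:
    - [0, 0, 0]
    - [0, 0, 0]
    - [0, 0, 0]
    - [0, 0, 0]
    - [0, 0, 0]
    - [0, 0, 0]
    - [0, 0, 0]
    - [0, 0, 0]
    - [0, 0, 0]
    - [0, 0, 0]
  travel:
    - [0, 0, -0.8]
    - [0, 0, -0.8]
    - [0, 0, -0.7]
    - [0, 0, -0.22]
    - [0, 0, 0]
    - [0, 0, 0]
    - [0, 0, 0]
    - [0, 0, 0]
    - [0, 0, 0]
    - [0, 0, 0]
  jaw: [1, 1, 1, 1, 1, 0.3, 0.25, 0.25, 0.25, 0.25]
  force: 30

```text
time: 20.48
tool_pos: [476.1, 62.3, 68.3]
tcp_rot: [179.9, -0.0, 84.7]
ft_force: [-0.8, -1.2, 5.3]
finger_gap: 39.2
grip_force: 28.0
```

>>> apply_moves:
  angular:
    - [0, 0, 0]
    - [0, 0, 0]
    - [0, 0, 0]
    - [0, 0, -0.92]
    - [0, 0, -0.92]
    - [0, 0, -0.92]
    - [0, 0, -0.92]
    - [0, 0, -0.92]
    - [0, 0, -0.92]
    - [0, 0, -0.92]
    - [0, 0, -0.92]
    - [0, 0, -0.92]
    - [0, 0, -0.92]
    - [0, 0, -0.92]
    - [0, 0, -0.92]
    - [0, 0, 0]
    - [0, 0, 0]
  travel:
    - [0, 0, 0.75]
    - [0, 0, 1]
    - [0, 0, 0.75]
    - [0.005, -0.775, 0]
    - [0.005, -0.775, 0]
    - [0.005, -0.775, 0]
    - [0.005, -0.775, 0]
    - [0.005, -0.775, 0]
    - [0.005, -0.775, 0]
    - [0.005, -0.775, 0]
    - [0.005, -0.775, 0]
    - [0.005, -0.775, 0]
    - [0.005, -0.775, 0]
    - [0.005, -0.775, 0]
    - [0.005, -0.775, 0]
    - [0, 0, 0]
    - [0, 0, 0]
  jaw: [0.25, 0.25, 0.25, 0.25, 0.25, 0.25, 0.25, 0.25, 0.25, 0.25, 0.25, 0.25, 0.25, 0.25, 0.25, 0.25, 0.25]

```text
time: 22.6
tool_pos: [477.5, -309.2, 166.8]
tcp_rot: [-180.0, 0.0, -3.6]
ft_force: [-0.2, 0.8, -0.4]
finger_gap: 39.1
grip_force: 28.5
```

>>> apply_moves:
  angular:
    - [0, 0, 0]
    - [0, 0, 0]
    - [0, 0, 0]
    - [0, 0, 0]
    - [0, 0, 0]
    - [0, 0, 0]
  travel:
    - [0, 0, -0.75]
    - [0, 0, -0.75]
    - [0, 0, -0.6]
    - [0, 0, -0.3]
    - [0, 0, -0.1]
    - [0, 0, 0]
  jaw: [0.25, 0.25, 0.25, 0.25, 0.25, 0.25]

```text
time: 23.35
tool_pos: [478.3, -309.8, 68.0]
tcp_rot: [180.0, -0.1, -3.6]
ft_force: [0.1, 0.2, -1.4]
finger_gap: 39.0
grip_force: 28.1
```

>>> apply_moves:
  angular:
    - [0, 0, 0]
    - [0, 0, 0]
    - [0, 0, 0]
    - [0, 0, 0]
    - [0, 0, 0]
    - [0, 0, 0]
    - [0, 0, 0]
  travel:
    - [0, 0, -0.03]
    - [0, 0, 0]
    - [0, 0, 0]
    - [0, 0, 0]
    - [0, 0, 0.5]
    - [0, 0, 1]
    - [0, 0, 1]
  jaw: [0.25, 0.6, 0.9, 1, 1, 1, 1]

```text
time: 24.22
tool_pos: [477.7, -309.8, 168.4]
tcp_rot: [180.0, -0.0, -3.7]
ft_force: [0.2, -0.9, 1.0]
finger_gap: 85.5
grip_force: 0.0
```

>>> apply_moves:
  angular:
    - [0, 0, 0.95]
    - [0, 0, 0.95]
    - [0, 0, 0.95]
    - [0, 0, 0.95]
    - [0, 0, 0.95]
    - [0, 0, 0.95]
    - [0, 0, 0.95]
    - [0, 0, 0.95]
    - [0, 0, 0.95]
    - [0, 0, 0.95]
    - [0, 0, 0.95]
    - [0, 0, 0.95]
    - [0, 0, 0]
    - [0, 0, 0]
    - [0, 0, 0]
  travel:
    - [0.131, 0.625, 0.05]
    - [0.131, 0.625, 0.05]
    - [0.131, 0.625, 0.05]
    - [0.131, 0.625, 0.05]
    - [0.131, 0.625, 0.05]
    - [0.131, 0.625, 0.05]
    - [0.131, 0.625, 0]
    - [0.131, 0.625, 0]
    - [0.131, 0.625, 0]
    - [0.131, 0.625, 0]
    - [0.131, 0.625, 0]
    - [0.131, 0.625, 0]
    - [0, 0, 0]
    - [0, 0, 0]
    - [0, 0, 0]
  jaw: [1, 1, 1, 1, 1, 1, 1, 1, 1, 1, 1, 1, 1, 1, 1]

```text
time: 26.1
tool_pos: [540.5, -10.5, 178.3]
tcp_rot: [180.0, 0.0, 87.4]
ft_force: [-0.1, 0.4, -0.2]
finger_gap: 85.2
grip_force: 0.0
```

```bash
python3 - <<'E'
from h import *
np.set_printoptions(precision=1,suppress=True)
d=snap("wrist","w_cast");t=snap("scene","sc3");s=r.sense(); print(s["time"],s["tool_pos"],s["tcp_rot"])
print(proj(d,np.array([541,54.6,22.])))
a=d["color"][60:260,180:460,::-1]; a=cv2.resize(a,None,fx=2,fy=2,interpolation=cv2.INTER_CUBIC)
b=cv2.resize(t["color"][120:340,250:420,::-1],None,fx=1.4,fy=1.4)
o=np.zeros((400,800,3),np.uint8);o[:,:560]=a;o[:b.shape[0],562:562+b.shape[1]]=b
cv2.imwrite("pics/m4.png",o)
E
```

```text
26.2 [540.5 -10.4 178.1] [180.    0.   87.4]
(np.float64(276.3419746673847), np.float64(125.64520894781248))
```

View pics/m4.png

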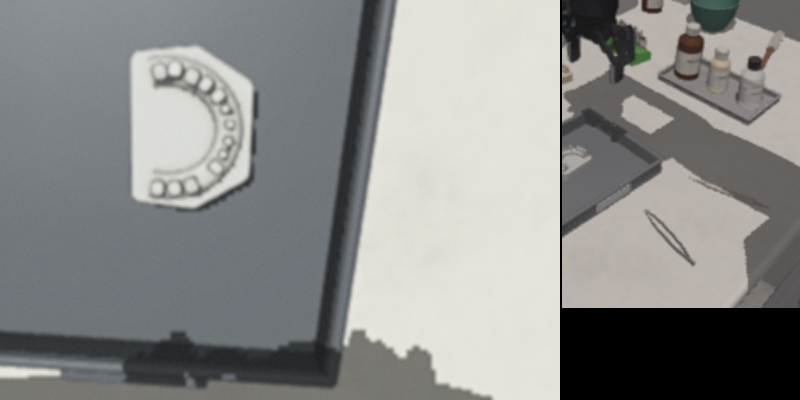

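All three bottles stand upright in the tray. The cast is centred at about (276,124) in the wrist picture, matching the first estimate within 1.5 mm. Now gripping the cast.

>>> apply_moves:
  angular:
    - [0, 0, 0]
    - [0, 0, 0]
    - [0, 0, 0]
    - [0, 0, 0]
    - [0, 0, 0]
    - [0, 0, 0]
    - [0, 0, 0]
    - [0, 0, 0]
    - [0, 0, 0]
  travel:
    - [0, 0.83, -0.2]
    - [0, 0.83, -0.6]
    - [0, 0, -0.8]
    - [0, 0, -0.8]
    - [0, 0, -0.6]
    - [0, 0, -0.4]
    - [0, 0, -0.2]
    - [0, 0, 0]
    - [0, 0, 0]
  jaw: [1, 1, 1, 1, 1, 1, 1, 1, 1]

```text
time: 27.32
tool_pos: [541.4, 56.6, 35.0]
tcp_rot: [179.9, -0.0, 87.5]
ft_force: [0.5, 0.4, -0.2]
finger_gap: 85.5
grip_force: 0.0
```

>>> apply_moves:
  angular:
    - [0, 0, 0]
    - [0, 0, 0]
    - [0, 0, 0]
    - [0, 0, 0]
    - [0, 0, 0]
  travel:
    - [0, 0, -0.05]
    - [0, 0, 0]
    - [0, 0, 0]
    - [0, 0, 0]
    - [0, 0, 0]
  jaw: [1, 0.5, 0.4, 0.4, 0.4]
  force: 35

```text
time: 27.95
tool_pos: [540.9, 56.7, 32.4]
tcp_rot: [180.0, -0.0, 87.6]
ft_force: [-1.1, 0.2, 4.6]
finger_gap: 50.9
grip_force: 37.0
```

>>> apply_moves:
  angular:
    - [0, 0, 0]
    - [0, 0, 0]
    - [0, 0, 0]
    - [0, 0, 0.918]
    - [0, 0, 0.918]
    - [0, 0, 0.918]
    - [0, 0, 0.918]
    - [0, 0, 0.918]
    - [0, 0, 0.918]
    - [0, 0, 0.918]
    - [0, 0, 0.918]
    - [0, 0, 0.918]
    - [0, 0, 0.918]
    - [0, 0, 0.918]
    - [0, 0, 0.918]
    - [0, 0, 0]
    - [0, 0, 0]
    - [0, 0, 0]
  travel:
    - [0, 0, 0.6]
    - [0, 0, 1]
    - [0, 0, 0.9]
    - [-0.152, 0.518, 0]
    - [-0.152, 0.518, 0]
    - [-0.152, 0.518, 0]
    - [-0.152, 0.518, 0]
    - [-0.152, 0.518, 0]
    - [-0.152, 0.518, 0]
    - [-0.152, 0.518, 0]
    - [-0.152, 0.518, 0]
    - [-0.152, 0.518, 0]
    - [-0.152, 0.518, 0]
    - [-0.152, 0.518, 0]
    - [-0.152, 0.518, 0]
    - [0, 0, 0]
    - [0, 0, 0]
    - [0, 0, 0]
  jaw: [0.4, 0.4, 0.4, 0.4, 0.4, 0.4, 0.4, 0.4, 0.4, 0.4, 0.4, 0.4, 0.4, 0.4, 0.4, 0.4, 0.4, 0.4]

```text
time: 30.2
tool_pos: [467.7, 304.6, 131.7]
tcp_rot: [-180.0, -0.0, 175.6]
ft_force: [0.3, 0.8, -1.5]
finger_gap: 50.7
grip_force: 37.0
```

```bash
python3 - <<'E'
from h import *
np.set_printoptions(precision=1,suppress=True)
d=snap("wrist","w_pl");t=snap("scene","sc4");s=r.sense(); print(s["time"],s["tool_pos"],s["tcp_rot"],s["joint_pos"])
b=cv2.resize(t["color"][200:380,140:320,::-1],(420,420),interpolation=cv2.INTER_CUBIC)
a=cv2.resize(d["color"][:,60:440,::-1],None,fx=1,fy=1)
cv2.imwrite("pics/m5.png",np.hstack([a,b]))
E
```

```text
30.3 [467.8 304.7 131.8] [-180.    -0.   175.6] [ 27.8   6.5  99.7  -0.   73.8 -57.8]
```

View pics/m5.png

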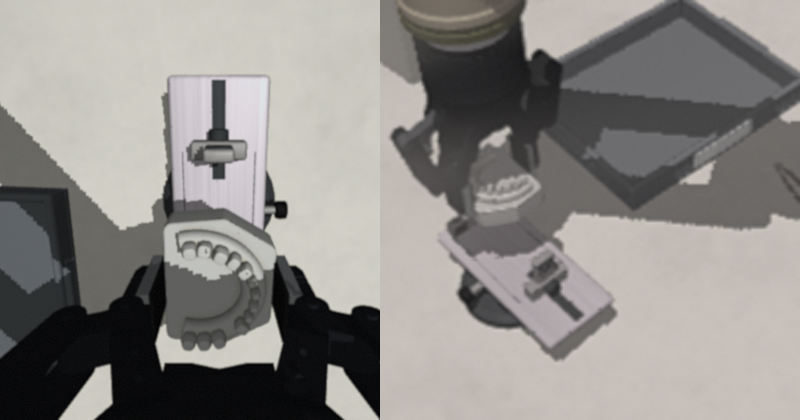

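The cast is held level and centred over the plate (wrist u≈220 versus plate centre 219 in the crop), with the tab at (215,155). Lowering.

>>> apply_moves:
  angular:
    - [0, 0, 0]
    - [0, 0, 0]
    - [0, 0, 0]
    - [0, 0, 0]
    - [0, 0, 0]
    - [0, 0, 0]
  travel:
    - [0, 0.01, -0.6]
    - [0, 0, -0.5]
    - [0, 0, -0.3]
    - [0, 0, -0.1]
    - [0, 0, -0.05]
    - [0, 0, 0]
  jaw: [0.4, 0.4, 0.4, 0.4, 0.4, 0.4]

```text
time: 31.05
tool_pos: [468.0, 306.0, 70.4]
tcp_rot: [180.0, 0.0, 175.7]
ft_force: [-0.0, -0.0, -1.0]
finger_gap: 50.7
grip_force: 37.0
```

>>> apply_moves:
  angular:
    - [0, 0, 0]
    - [0, 0, 0]
  travel:
    - [0, 0, -0.04]
    - [0, 0, 0]
  jaw: [0.4, 0.4]

```text
time: 31.3
tool_pos: [467.7, 305.8, 68.5]
tcp_rot: [180.0, 0.0, 175.7]
ft_force: [0.8, 0.2, -0.9]
finger_gap: 50.9
grip_force: 37.0
```

>>> apply_moves:
  angular:
    - [0, 0, 0]
    - [0, 0, 0]
  travel:
    - [0, 0, -0.02]
    - [0, 0, 0]
  jaw: [0.4, 0.4]

```text
time: 31.55
tool_pos: [467.8, 305.8, 68.4]
tcp_rot: [180.0, 0.0, 175.7]
ft_force: [-3.3, -2.1, 5.8]
finger_gap: 50.7
grip_force: 37.7
```

>>> apply_moves:
  angular:
    - [0, 0, 0]
    - [0, 0, 0]
    - [0, 0, 0]
    - [0, 0, 0]
    - [0, 0, 0]
    - [0, 0, 0]
    - [0, 0, 0]
    - [0, 0, 0]
    - [0, 0, 0]
    - [0, 0, 0]
  travel:
    - [0, 0, 0]
    - [0, 0, 0]
    - [0, 0, 0.3]
    - [0, 0, 0.8]
    - [0, 0, 0.8]
    - [0, 0, 0.9]
    - [0, 0, 0]
    - [0, 0, 0]
    - [0, 0, 0]
    - [0, 0, 0]
  jaw: [0.6, 0.75, 0.75, 0.75, 0.75, 0.75, 0.75, 0.75, 0.75, 0.75]

```text
time: 32.8
tool_pos: [467.0, 305.4, 178.3]
tcp_rot: [-179.9, -0.1, 175.7]
ft_force: [-0.8, -0.5, -0.0]
finger_gap: 64.1
grip_force: 0.0
```

```bash
python3 - <<'E'
from h import *
np.set_printoptions(precision=1,suppress=True)
d=snap("wrist","w_pl2");s=r.sense(); print(s["time"],s["tool_pos"],s["tcp_rot"])
b=d["color"][100:320,180:380,::-1]
cv2.imwrite("pics/m6.png",cv2.resize(b,None,fx=2.7,fy=2.7,interpolation=cv2.INTER_CUBIC))
E
```

```text
32.85 [467.1 305.5 178.5] [-179.9   -0.1  175.7]
```

View pics/m6.png

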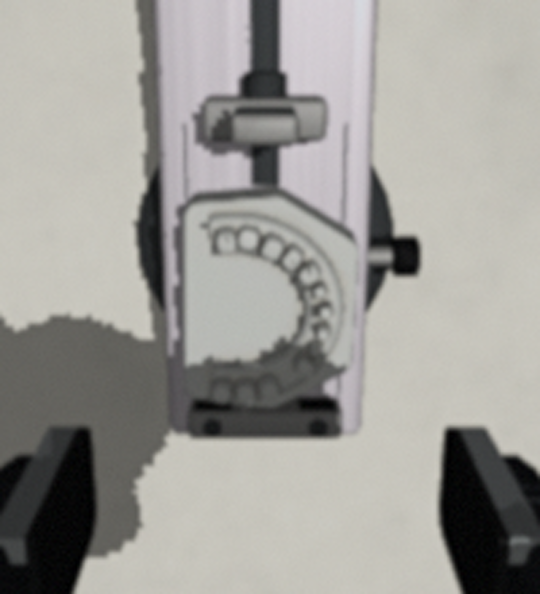

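```bash
python3 - <<'E'
from h import *
np.set_printoptions(precision=1,suppress=True)
d=load("w_pl2");t=load("w_tab2")
print(tri((d,278.5,146.7),(t,208.5,168.3)),onz(d,278.5,146.7,76),onz(d,278.5,141.5,76))
print("jaw face", onz(d,180+262/2.7,100+403/2.7,54),"cast far/near edge",onz(d,180+265/2.7,100+190/2.7,58))
E
```

```text
(array([413.6, 309.6,  72.4]), [np.float64(0.042970333757722676), np.float64(0.04297033375765133)]) [413.2 309.6  76. ] [409.6 309.8  76. ]
jaw face [502.2 301.5  54. ] cast far/near edge [433.3 307.7  58. ]
```

>>> apply_moves:
  angular:
    - [0, 0, 0]
    - [0, 0, 0]
    - [0, 0, 0]
    - [0, 0, 0]
    - [0, 0, 0]
    - [0, 0, 0]
    - [0, 0, 0]
    - [0, 0, 0]
    - [0, 0, 0]
  travel:
    - [-0.97, 0.075, 0]
    - [-0.97, 0.075, 0]
    - [0, 0, 0]
    - [0, 0, -0.6]
    - [0, 0, -0.8]
    - [0, 0, -0.7]
    - [0, 0, -0.23]
    - [0, 0, 0]
    - [0, 0, 0]
  jaw: [0.3, 0, 0, 0, 0, 0, 0, 0, 0]
  force: 20

```text
time: 33.98
tool_pos: [391.0, 312.3, 87.7]
tcp_rot: [179.9, 0.1, 175.7]
ft_force: [-0.0, -0.0, 0.3]
finger_gap: -0.2
grip_force: 0.0
```

>>> apply_moves:
  angular:
    - [0, 0, 0]
    - [0, 0, 0]
    - [0, 0, 0]
    - [0, 0, 0]
    - [0, 0, 0]
  travel:
    - [0, -0.02, -0.06]
    - [0.1, -0.007, 0]
    - [0.1, -0.007, 0]
    - [0.1, -0.007, 0]
    - [0, 0, 0]
  jaw: [0, 0, 0, 0, 0]

```text
time: 34.6
tool_pos: [402.3, 310.1, 83.9]
tcp_rot: [-180.0, 0.0, 175.7]
ft_force: [-0.1, 0.4, -0.4]
finger_gap: 0.1
grip_force: 0.0
```

>>> apply_moves:
  angular:
    - [0, 0, 0]
    - [0, 0, 0]
    - [0, 0, 0]
    - [0, 0, 0]
  travel:
    - [0.1, -0.007, 0]
    - [0.1, -0.007, 0]
    - [0.05, -0.004, 0]
    - [0, 0, 0]
  jaw: [0, 0, 0, 0]

```text
time: 35.1
tool_pos: [412.3, 309.3, 83.9]
tcp_rot: [180.0, 0.0, 175.7]
ft_force: [-0.3, 1.2, -0.1]
finger_gap: 0.3
grip_force: 0.0
```

>>> apply_moves:
  angular:
    - [0, 0, 0]
    - [0, 0, 0]
  travel:
    - [0.08, -0.006, 0]
    - [0, 0, 0]
  jaw: [0, 0]

```text
time: 35.35
tool_pos: [415.4, 309.1, 83.9]
tcp_rot: [180.0, 0.0, 175.7]
ft_force: [-0.4, 0.5, -0.1]
finger_gap: -0.0
grip_force: 0.2
```

>>> apply_moves:
  angular:
    - [0, 0, 0]
    - [0, 0, 0]
  travel:
    - [0.05, -0.004, 0]
    - [0, 0, 0]
  jaw: [0, 0]

```text
time: 35.6
tool_pos: [417.2, 309.0, 83.9]
tcp_rot: [-180.0, 0.0, 175.7]
ft_force: [-0.8, 0.4, 0.6]
finger_gap: 0.0
grip_force: 0.7
```

```bash
python3 - <<'E'
from h import *
d=snap("wrist","w_pu");t=snap("scene","sc5")
a=cv2.resize(d["color"][60:380,150:410,::-1],None,fx=1.4,fy=1.4);b=cv2.resize(t["color"][260:360,150:250,::-1],(430,448),interpolation=cv2.INTER_CUBIC)
cv2.imwrite("pics/m7.png",np.hstack([a,b]))
E
```

```text
(no output)
```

View pics/m7.png

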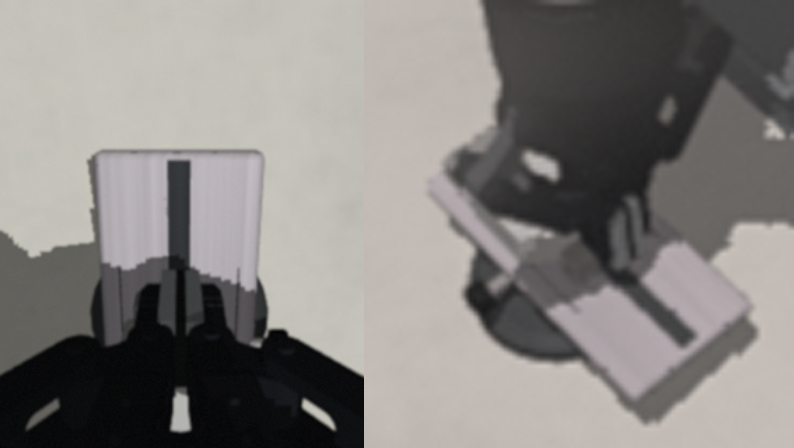

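The slot at (180,210) is now clear behind the fingers and the jaw has moved along ahead of them. I'll keep pushing until the force rises.

>>> apply_moves:
  angular:
    - [0, 0, 0]
    - [0, 0, 0]
  travel:
    - [0.05, -0.004, 0]
    - [0, 0, 0]
  jaw: [0, 0]

```text
time: 35.95
tool_pos: [418.7, 308.9, 83.9]
tcp_rot: [-180.0, -0.1, 175.7]
ft_force: [-4.1, 0.9, 2.7]
finger_gap: 0.2
grip_force: 2.5
```

>>> apply_moves:
  angular:
    - [0, 0, 0]
    - [0, 0, 0]
  travel:
    - [0.04, -0.003, 0]
    - [0, 0, 0]
  jaw: [0, 0]

```text
time: 36.2
tool_pos: [419.0, 308.9, 83.8]
tcp_rot: [-180.0, -0.2, 175.7]
ft_force: [-12.0, 0.5, 9.3]
finger_gap: -0.0
grip_force: 6.2
```

>>> apply_moves:
  angular:
    - [0, 0, 0]
    - [0, 0, 0]
  travel:
    - [0.03, -0.002, 0]
    - [0, 0, 0]
  jaw: [0, 0]

```text
time: 36.45
tool_pos: [419.3, 308.9, 83.8]
tcp_rot: [-179.9, -0.3, 175.7]
ft_force: [-17.8, -1.0, 12.8]
finger_gap: -0.2
grip_force: 9.0
```

>>> apply_moves:
  angular:
    - [0, 0, 0]
    - [0, 0, 0]
    - [0, 0, 0]
    - [0, 0, 0]
    - [0, 0, 0]
    - [0, 0, 0]
    - [0, 0, 0]
    - [0, 0, 0]
    - [0, 0, 0]
  travel:
    - [-0.12, 0.009, 0]
    - [-0.4, 0.03, 0]
    - [0, 0, 0.6]
    - [0, 0, 0.9]
    - [0, 0, 0.9]
    - [0.9, 0, 0]
    - [0.9, 0, 0]
    - [0, 0, 0]
    - [0, 0, 0]
  jaw: [0, 0, 0, 0, 0, 1, 1, 1, 1]

```text
time: 37.58
tool_pos: [472.3, 310.1, 179.5]
tcp_rot: [-180.0, -0.1, 175.7]
ft_force: [0.2, -0.9, 0.4]
finger_gap: 72.1
grip_force: 0.0
```

```bash
python3 - <<'E'
from h import *
np.set_printoptions(precision=1,suppress=True)
d=snap("wrist","w_cl");s=r.sense(); print(s["time"],s["tool_pos"],s["tcp_rot"])
b=d["color"][100:320,180:380,::-1]
cv2.imwrite("pics/m8.png",cv2.resize(b,None,fx=2.7,fy=2.7,interpolation=cv2.INTER_CUBIC))
E
```

```text
37.625 [472.1 310.2 179.6] [-180.    -0.   175.7]
```

View pics/m8.png

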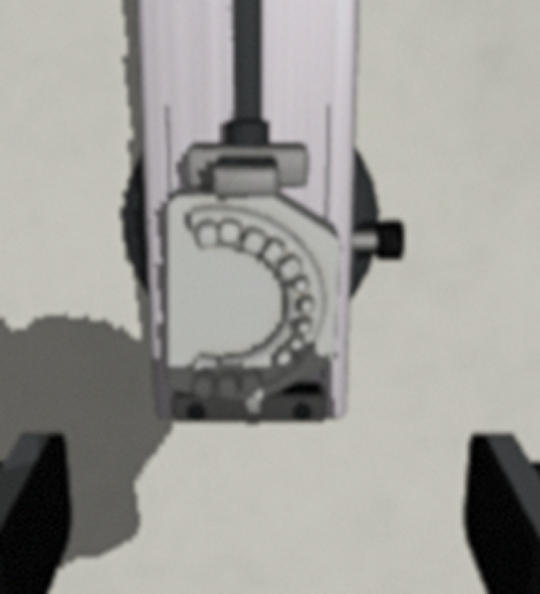

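The cast sits flat, teeth up, tight between the two jaws. Now returning the bottles, cream first.

>>> apply_moves:
  angular:
    - [0, 0, 0]
    - [0, 0, 0]
    - [0, 0, 0]
    - [0, 0, 0]
    - [0, 0, 0]
    - [0, 0, 0]
    - [0, 0, 0]
    - [0, 0, 0]
    - [0, 0, 0]
    - [0, 0, 0]
    - [0, 0, 0]
    - [0, 0, 0]
    - [0, 0, 0]
    - [0, 0, 0]
    - [0, 0, 0]
    - [0, 0, 0]
    - [0, 0, 0]
    - [0, 0, 0]
  travel:
    - [0.01, -0.969, 0]
    - [0.01, -0.969, 0]
    - [0.01, -0.969, 0]
    - [0.01, -0.969, 0]
    - [0.01, -0.969, 0]
    - [0.01, -0.969, 0]
    - [0.01, -0.969, 0]
    - [0.01, -0.969, 0]
    - [0.01, -0.969, 0]
    - [0.01, -0.969, 0]
    - [0.01, -0.969, 0]
    - [0.01, -0.969, 0]
    - [0.01, -0.969, 0]
    - [0.01, -0.969, 0]
    - [0.01, -0.969, 0]
    - [0.01, -0.969, 0]
    - [0, 0, 0]
    - [0, 0, 0]
  jaw: [1, 1, 1, 1, 1, 1, 1, 1, 1, 1, 1, 1, 1, 1, 1, 1, 1, 1]

```text
time: 39.88
tool_pos: [479.4, -308.9, 179.7]
tcp_rot: [180.0, -0.0, 175.7]
ft_force: [0.3, 0.1, -0.7]
finger_gap: 85.3
grip_force: 0.0
```

>>> apply_moves:
  angular:
    - [0, 0, 0]
    - [0, 0, 0]
    - [0, 0, 0]
    - [0, 0, 0]
    - [0, 0, 0]
    - [0, 0, 0]
    - [0, 0, 0]
    - [0, 0, 0]
    - [0, 0, 0]
    - [0, 0, 0]
  travel:
    - [-0.03, -0.02, -0.8]
    - [0, 0, -0.8]
    - [0, 0, -0.8]
    - [0, 0, -0.42]
    - [0, 0, 0]
    - [0, 0, 0]
    - [0, 0, 0]
    - [0, 0, 0]
    - [0, 0, 0]
    - [0, 0, 0]
  jaw: [1, 1, 1, 1, 1, 0.3, 0.25, 0.25, 0.25, 0.25]
  force: 30

```text
time: 41.12
tool_pos: [479.1, -311.4, 68.4]
tcp_rot: [-179.9, 0.1, 175.7]
ft_force: [-0.7, 0.8, 6.3]
finger_gap: 37.8
grip_force: 29.3
```

>>> apply_moves:
  angular:
    - [0, 0, 0]
    - [0, 0, 0]
    - [0, 0, 0]
    - [0, 0, -0.95]
    - [0, 0, -0.95]
    - [0, 0, -0.95]
    - [0, 0, -0.95]
    - [0, 0, -0.95]
    - [0, 0, -0.95]
    - [0, 0, -0.95]
    - [0, 0, -0.95]
    - [0, 0, -0.95]
    - [0, 0, -0.95]
    - [0, 0, -0.95]
    - [0, 0, -0.95]
    - [0, 0, 0]
    - [0, 0, 0]
    - [0, 0, 0]
  travel:
    - [0, 0, 0.75]
    - [0, 0, 1]
    - [0, 0, 0.75]
    - [-0.006, 0.778, 0]
    - [-0.006, 0.778, 0]
    - [-0.006, 0.778, 0]
    - [-0.006, 0.778, 0]
    - [-0.006, 0.778, 0]
    - [-0.006, 0.778, 0]
    - [-0.006, 0.778, 0]
    - [-0.006, 0.778, 0]
    - [-0.006, 0.778, 0]
    - [-0.006, 0.778, 0]
    - [-0.006, 0.778, 0]
    - [-0.006, 0.778, 0]
    - [0, 0, 0]
    - [0, 0, 0]
    - [0, 0, 0]
  jaw: [0.25, 0.25, 0.25, 0.25, 0.25, 0.25, 0.25, 0.25, 0.25, 0.25, 0.25, 0.25, 0.25, 0.25, 0.25, 0.25, 0.25, 0.25]

```text
time: 43.38
tool_pos: [475.5, 61.9, 167.1]
tcp_rot: [-180.0, 0.0, 84.5]
ft_force: [0.0, -0.2, -0.5]
finger_gap: 37.7
grip_force: 29.3
```

>>> apply_moves:
  angular:
    - [0, 0, 0]
    - [0, 0, 0]
    - [0, 0, 0]
    - [0, 0, 0]
    - [0, 0, 0]
    - [0, 0, 0]
  travel:
    - [0, 0, -0.75]
    - [0, 0, -0.75]
    - [0, 0, -0.55]
    - [0, 0, -0.25]
    - [0, 0, -0.08]
    - [0, 0, 0]
  jaw: [0.25, 0.25, 0.25, 0.25, 0.25, 0.25]

```text
time: 44.12
tool_pos: [476.1, 62.5, 72.6]
tcp_rot: [179.9, -0.0, 84.5]
ft_force: [0.6, 0.2, -1.7]
finger_gap: 37.8
grip_force: 29.3
```

>>> apply_moves:
  angular:
    - [0, 0, 0]
    - [0, 0, 0]
  travel:
    - [0, 0, -0.02]
    - [0, 0, 0]
  jaw: [0.25, 0.25]

```text
time: 44.38
tool_pos: [475.9, 62.7, 71.7]
tcp_rot: [179.9, -0.0, 84.5]
ft_force: [0.6, 0.1, -1.4]
finger_gap: 37.9
grip_force: 29.3
```

>>> apply_moves:
  angular:
    - [0, 0, 0]
    - [0, 0, 0]
    - [0, 0, 0]
    - [0, 0, 0]
    - [0, 0, 0]
    - [0, 0, 0]
    - [0, 0, 0]
    - [0, 0, 0]
  travel:
    - [0, 0, -0.035]
    - [0, 0, 0]
    - [0, 0, 0]
    - [0, 0, 0]
    - [0, 0, 0]
    - [0, 0, 0.5]
    - [0, 0, 1]
    - [0, 0, 1]
  jaw: [0.25, 0.25, 0.6, 0.9, 1, 1, 1, 1]

```text
time: 45.38
tool_pos: [475.1, 62.6, 170.5]
tcp_rot: [-179.9, 0.0, 84.5]
ft_force: [0.4, 0.3, 0.4]
finger_gap: 85.6
grip_force: 0.0
```

>>> apply_moves:
  angular:
    - [0, 0, -0.918]
    - [0, 0, -0.918]
    - [0, 0, -0.918]
    - [0, 0, -0.918]
    - [0, 0, -0.918]
    - [0, 0, -0.918]
    - [0, 0, -0.918]
    - [0, 0, -0.918]
    - [0, 0, -0.918]
    - [0, 0, -0.918]
    - [0, 0, -0.918]
    - [0, 0, -0.918]
    - [0, 0, 0]
    - [0, 0, 0]
  travel:
    - [-0.146, -0.767, 0]
    - [-0.146, -0.767, 0]
    - [-0.146, -0.767, 0]
    - [-0.146, -0.767, 0]
    - [-0.146, -0.767, 0]
    - [-0.146, -0.767, 0]
    - [-0.146, -0.767, 0]
    - [-0.146, -0.767, 0]
    - [-0.146, -0.767, 0]
    - [-0.146, -0.767, 0]
    - [-0.146, -0.767, 0]
    - [-0.146, -0.767, 0]
    - [0, 0, 0]
    - [0, 0, 0]
  jaw: [1, 1, 1, 1, 1, 1, 1, 1, 1, 1, 1, 1, 1, 1]

```text
time: 47.12
tool_pos: [405.3, -305.1, 169.5]
tcp_rot: [-180.0, 0.0, -3.6]
ft_force: [-0.7, -0.2, -0.7]
finger_gap: 85.3
grip_force: 0.0
```

>>> apply_moves:
  angular:
    - [0, 0, 0]
    - [0, 0, 0]
    - [0, 0, 0]
    - [0, 0, 0]
    - [0, 0, 0]
    - [0, 0, 0]
    - [0, 0, 0]
    - [0, 0, 0]
    - [0, 0, 0]
  travel:
    - [0.015, 0, -0.8]
    - [0, 0, -0.8]
    - [0, 0, -0.6]
    - [0, 0, -0.3]
    - [0, 0, 0]
    - [0, 0, 0]
    - [0, 0, 0]
    - [0, 0, 0]
    - [0, 0, 0]
  jaw: [1, 1, 1, 1, 1, 0.35, 0.35, 0.35, 0.35]
  force: 30

```text
time: 48.25
tool_pos: [406.8, -306.2, 71.1]
tcp_rot: [179.9, -0.1, -3.7]
ft_force: [-0.3, 2.4, 6.5]
finger_gap: 45.0
grip_force: 31.2
```

>>> apply_moves:
  angular:
    - [0, 0, 0]
    - [0, 0, 0]
    - [0, 0, 0]
    - [0, 0, 0.92]
    - [0, 0, 0.92]
    - [0, 0, 0.92]
    - [0, 0, 0.92]
    - [0, 0, 0.92]
    - [0, 0, 0.92]
    - [0, 0, 0.92]
    - [0, 0, 0.92]
    - [0, 0, 0.92]
    - [0, 0, 0.92]
    - [0, 0, 0.92]
    - [0, 0, 0.92]
    - [0, 0, 0]
    - [0, 0, 0]
    - [0, 0, 0]
  travel:
    - [0, 0, 0.85]
    - [0, 0, 1]
    - [0, 0, 1]
    - [0.192, 0.899, 0]
    - [0.192, 0.899, 0]
    - [0.192, 0.899, 0]
    - [0.192, 0.899, 0]
    - [0.192, 0.899, 0]
    - [0.192, 0.899, 0]
    - [0.192, 0.899, 0]
    - [0.192, 0.899, 0]
    - [0.192, 0.899, 0]
    - [0.192, 0.899, 0]
    - [0.192, 0.899, 0]
    - [0.192, 0.899, 0]
    - [0, 0, 0]
    - [0, 0, 0]
    - [0, 0, 0]
  jaw: [0.35, 0.35, 0.35, 0.35, 0.35, 0.35, 0.35, 0.35, 0.35, 0.35, 0.35, 0.35, 0.35, 0.35, 0.35, 0.35, 0.35, 0.35]

```text
time: 50.5
tool_pos: [498.0, 125.1, 183.6]
tcp_rot: [-180.0, 0.0, 84.6]
ft_force: [-0.2, -0.3, -1.1]
finger_gap: 44.7
grip_force: 31.5
```

>>> apply_moves:
  angular:
    - [0, 0, 0]
    - [0, 0, 0]
    - [0, 0, 0]
    - [0, 0, 0]
    - [0, 0, 0]
    - [0, 0, 0]
  travel:
    - [0, 0, -0.85]
    - [0, 0, -0.85]
    - [0, 0, -0.65]
    - [0, 0, -0.3]
    - [0, 0, -0.1]
    - [0, 0, 0]
  jaw: [0.35, 0.35, 0.35, 0.35, 0.35, 0.35]

```text
time: 51.25
tool_pos: [498.8, 125.9, 74.5]
tcp_rot: [179.9, -0.0, 84.6]
ft_force: [0.1, -0.2, -1.1]
finger_gap: 44.7
grip_force: 31.4
```

>>> apply_moves:
  angular:
    - [0, 0, 0]
    - [0, 0, 0]
    - [0, 0, 0]
    - [0, 0, 0]
    - [0, 0, 0]
    - [0, 0, 0]
    - [0, 0, 0]
    - [0, 0, 0]
  travel:
    - [0, 0, -0.045]
    - [0, 0, 0]
    - [0, 0, 0]
    - [0, 0, 0]
    - [0, 0, 0]
    - [0, 0, 0.5]
    - [0, 0, 1]
    - [0, 0, 1]
  jaw: [0.35, 0.35, 0.65, 0.9, 1, 1, 1, 1]

```text
time: 52.25
tool_pos: [497.8, 126.0, 172.7]
tcp_rot: [-179.9, 0.0, 84.7]
ft_force: [1.4, 0.6, 0.6]
finger_gap: 85.4
grip_force: 0.0
```

>>> apply_moves:
  angular:
    - [0, 0, -0.92]
    - [0, 0, -0.92]
    - [0, 0, -0.92]
    - [0, 0, -0.92]
    - [0, 0, -0.92]
    - [0, 0, -0.92]
    - [0, 0, -0.92]
    - [0, 0, -0.92]
    - [0, 0, -0.92]
    - [0, 0, -0.92]
    - [0, 0, -0.92]
    - [0, 0, -0.92]
    - [0, 0, 0]
    - [0, 0, 0]
  travel:
    - [0.105, -0.916, 0]
    - [0.105, -0.916, 0]
    - [0.105, -0.916, 0]
    - [0.105, -0.916, 0]
    - [0.105, -0.916, 0]
    - [0.105, -0.916, 0]
    - [0.105, -0.916, 0]
    - [0.105, -0.916, 0]
    - [0.105, -0.916, 0]
    - [0.105, -0.916, 0]
    - [0.105, -0.916, 0]
    - [0.105, -0.916, 0]
    - [0, 0, 0]
    - [0, 0, 0]
  jaw: [1, 1, 1, 1, 1, 1, 1, 1, 1, 1, 1, 1, 1, 1]

```text
time: 54.0
tool_pos: [548.4, -313.2, 171.5]
tcp_rot: [-180.0, 0.0, -3.6]
ft_force: [0.6, -0.5, 0.9]
finger_gap: 85.6
grip_force: 0.0
```

Down to 80.5 (-91).

>>> apply_moves:
  angular:
    - [0, 0, 0]
    - [0, 0, 0]
    - [0, 0, 0]
    - [0, 0, 0]
    - [0, 0, 0]
    - [0, 0, 0]
    - [0, 0, 0]
    - [0, 0, 0]
    - [0, 0, 0]
  travel:
    - [0.02, -0.01, -0.8]
    - [0, 0, -0.8]
    - [0, 0, -0.5]
    - [0, 0, -0.16]
    - [0, 0, 0]
    - [0, 0, 0]
    - [0, 0, 0]
    - [0, 0, 0]
    - [0, 0, 0]
  jaw: [1, 1, 1, 1, 1, 0.4, 0.4, 0.4, 0.4]
  force: 30

```text
time: 55.12
tool_pos: [550.2, -314.4, 83.0]
tcp_rot: [180.0, -0.1, -3.7]
ft_force: [-1.1, 2.2, 6.4]
finger_gap: 50.4
grip_force: 31.4
```

>>> apply_moves:
  angular:
    - [0, 0, 0]
    - [0, 0, 0]
    - [0, 0, 0]
    - [0, 0, 0.92]
    - [0, 0, 0.92]
    - [0, 0, 0.92]
    - [0, 0, 0.92]
    - [0, 0, 0.92]
    - [0, 0, 0.92]
    - [0, 0, 0.92]
    - [0, 0, 0.92]
    - [0, 0, 0.92]
    - [0, 0, 0.92]
    - [0, 0, 0.92]
    - [0, 0, 0.92]
    - [0, 0, 0]
    - [0, 0, 0]
    - [0, 0, 0]
  travel:
    - [0, 0, 0.5]
    - [0, 0, 0.75]
    - [0, 0, 0.75]
    - [-0.131, 0.651, 0]
    - [-0.131, 0.651, 0]
    - [-0.131, 0.651, 0]
    - [-0.131, 0.651, 0]
    - [-0.131, 0.651, 0]
    - [-0.131, 0.651, 0]
    - [-0.131, 0.651, 0]
    - [-0.131, 0.651, 0]
    - [-0.131, 0.651, 0]
    - [-0.131, 0.651, 0]
    - [-0.131, 0.651, 0]
    - [-0.131, 0.651, 0]
    - [0, 0, 0]
    - [0, 0, 0]
    - [0, 0, 0]
  jaw: [0.4, 0.4, 0.4, 0.4, 0.4, 0.4, 0.4, 0.4, 0.4, 0.4, 0.4, 0.4, 0.4, 0.4, 0.4, 0.4, 0.4, 0.4]

```text
time: 57.38
tool_pos: [486.8, -2.3, 161.9]
tcp_rot: [180.0, 0.0, 84.6]
ft_force: [-0.1, -0.2, -0.4]
finger_gap: 50.3
grip_force: 31.8
```

>>> apply_moves:
  angular:
    - [0, 0, 0]
    - [0, 0, 0]
    - [0, 0, 0]
    - [0, 0, 0]
    - [0, 0, 0]
    - [0, 0, 0]
  travel:
    - [0, 0, -0.7]
    - [0, 0, -0.6]
    - [0, 0, -0.35]
    - [0, 0, -0.15]
    - [0, 0, -0.05]
    - [0, 0, 0]
  jaw: [0.4, 0.4, 0.4, 0.4, 0.4, 0.4]

```text
time: 58.12
tool_pos: [487.0, -1.7, 88.2]
tcp_rot: [179.9, 0.0, 84.7]
ft_force: [-0.4, 0.9, -2.0]
finger_gap: 50.4
grip_force: 31.8
```

>>> apply_moves:
  angular:
    - [0, 0, 0]
    - [0, 0, 0]
    - [0, 0, 0]
    - [0, 0, 0]
    - [0, 0, 0]
    - [0, 0, 0]
    - [0, 0, 0]
    - [0, 0, 0]
    - [0, 0, 0]
    - [0, 0, 0]
    - [0, 0, 0]
    - [0, 0, 0]
    - [0, 0, 0]
    - [0, 0, 0]
    - [0, 0, 0]
  travel:
    - [0, 0, -0.06]
    - [0, 0, -0.03]
    - [0, 0, 0]
    - [0, 0, 0]
    - [0, 0, 0]
    - [0, 0, 0]
    - [0, 0, 0.5]
    - [0, 0, 1]
    - [0, 0, 1]
    - [0, 0, 1]
    - [0, 0, 1]
    - [-0.08, 0.4, 1]
    - [-0.08, 0.4, 0.74]
    - [0, 0, 0]
    - [0, 0, 0]
  jaw: [0.4, 0.4, 0.4, 0.7, 0.9, 1, 1, 1, 1, 1, 1, 1, 1, 1, 1]

```text
time: 60.0
tool_pos: [479.9, 30.3, 332.6]
tcp_rot: [-179.9, 0.0, 84.7]
ft_force: [0.5, 0.7, 0.2]
finger_gap: 85.1
grip_force: 0.0
```

```bash
python3 - <<'E'
from h import *
d=snap("wrist","w_fin");s=r.sense();t=snap("scene","sc9");print(s["time"],s["tool_pos"])
o=load("w_pan1")
b=d["color"][44:234,230:390,::-1];a=o["color"][44:234,230:390,::-1];c=t["color"][170:350,150:410,::-1]
A=cv2.resize(np.hstack([a,b]),None,fx=1.5,fy=1.5);C=cv2.resize(c,(A.shape[1]*3//5,A.shape[0]))
cv2.imwrite("pics/m9.png",np.hstack([A,C]));
E
```

```text
60.05 [479.66717454  30.1682402  332.0341042 ]
```

View pics/m9.png

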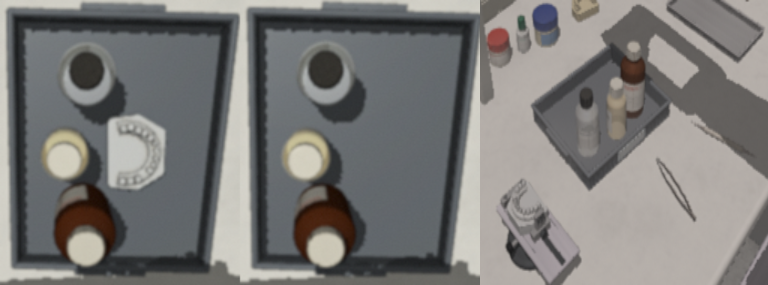

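Before and after pan views match to about a pixel: white at (87,70) versus (326-240,70), cream (64,160) versus (64,157), brown (86,247) versus (86,247). All are upright and the cast is still clamped, so I'm handing in.

```bash
python3 -c "
from bench import r
print(r.hand_in())"
```

```text
the job is handed in; nothing more can be done
None
```

The job is handed in at about 60 s: the cast is clamped flat, teeth up, against the fixed jaw, and all three bottles stand upright back in the pan within about a pixel or two of where they started in the wrist picture.

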